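# Load and lock the sample lift

### The job

Load the sample lift: stand each mint-capped jar upright in the centre of its own sprung platform and, by the jar, press the platform slowly down and hold it until the orange catch keeps it fully down; never push on the lift or its platforms with the gripper itself. Stand each squat amber pot upright on the flat white tray beside it. Three or four jars and one or two pots are there; leave the petri dish, brass weight and tape roll where they are, and let go of everything at the end.

Things in the scene. Friction and masses are not known exactly. Their poses are not given: they have to be found in the camera images.
- sample_lift: Fixed grey box, the sample lift: 135 mm (its x) by 362 mm (its y), deck 45 mm above the bench; origin under its centre. In a row along its y: sprung platforms 1, 2, 3, 4 at y +129, +43, -43, -129 mm (x 0). An orange spring catch, 14 mm wide, stands 35 to 52 mm from each platform's axis on the -x side, up to 13 mm above the deck; it works by itself.
- platform1 (a joint): Depth of sprung platform 1 in m: 0 = up, 0.0255 = pressed to the stop, about 0.024 = caught down. A jar's weight sinks it a few mm; pushing it down slowly (about 20 mm/s, it is damped) takes at most 7 to 10 N, near half depth; past three quarters of the depth the orange catch snaps over its rim and keeps it down. Let go earlier and it springs up.
- platform1_top (a point): Centre of the top face of platform 1, a flat aluminium disc 80 mm across with a dark pad 52 mm across that marks the centre; it sinks with the platform. Height above the bench 71 mm when up, 47 mm when caught down. Axes as those of the sample lift.
- platform2 (a joint): Depth of sprung platform 2 in m: 0 = up, 0.0255 = pressed to the stop, about 0.024 = caught down. A jar's weight sinks it a few mm; pushing it down slowly (about 20 mm/s, it is damped) takes at most 7 to 10 N, near half depth; past three quarters of the depth the orange catch snaps over its rim and keeps it down. Let go earlier and it springs up.
- platform2_top (a point): Centre of the top face of platform 2, a flat aluminium disc 80 mm across with a dark pad 52 mm across that marks the centre; it sinks with the platform. Height above the bench 71 mm when up, 47 mm when caught down. Axes as those of the sample lift.
- platform3 (a joint): Depth of sprung platform 3 in m: 0 = up, 0.0255 = pressed to the stop, about 0.024 = caught down. A jar's weight sinks it a few mm; pushing it down slowly (about 20 mm/s, it is damped) takes at most 7 to 10 N, near half depth; past three quarters of the depth the orange catch snaps over its rim and keeps it down. Let go earlier and it springs up.
- platform3_top (a point): Centre of the top face of platform 3, a flat aluminium disc 80 mm across with a dark pad 52 mm across that marks the centre; it sinks with the platform. Height above the bench 71 mm when up, 47 mm when caught down. Axes as those of the sample lift.
- platform4 (a joint): Depth of sprung platform 4 in m: 0 = up, 0.0255 = pressed to the stop, about 0.024 = caught down. A jar's weight sinks it a few mm; pushing it down slowly (about 20 mm/s, it is damped) takes at most 7 to 10 N, near half depth; past three quarters of the depth the orange catch snaps over its rim and keeps it down. Let go earlier and it springs up.
- platform4_top (a point): Centre of the top face of platform 4, a flat aluminium disc 80 mm across with a dark pad 52 mm across that marks the centre; it sinks with the platform. Height above the bench 71 mm when up, 47 mm when caught down. Axes as those of the sample lift.
- tray_top (a point): Centre of the top of the pot tray, a fixed flat white plate 170 mm (its x) by 84 mm (its y), 3 mm thick, lying on the bench beside the lift. z up.
- jar1: Closed reagent jar, white body with red-striped label, mint green cap (fixed). Round, 47 mm across the body, cap 40 mm across from 64 mm up, 83 mm high, about 0.12 kg. Origin at the centre of its underside, z up along its axis. Not present in every run.
- jar2: Closed reagent jar, white body with red-striped label, mint green cap (fixed). Round, 47 mm across the body, cap 40 mm across from 64 mm up, 83 mm high, about 0.12 kg. Origin at the centre of its underside, z up along its axis. Not present in every run.
- jar3: Closed reagent jar, white body with red-striped label, mint green cap (fixed). Round, 47 mm across the body, cap 40 mm across from 64 mm up, 83 mm high, about 0.12 kg. Origin at the centre of its underside, z up along its axis. Not present in every run.
- jar4: Closed reagent jar, white body with red-striped label, mint green cap (fixed). Round, 47 mm across the body, cap 40 mm across from 64 mm up, 83 mm high, about 0.12 kg. Origin at the centre of its underside, z up along its axis. Not present in every run.
- pot1: Closed squat pot of amber glass with a black cap and paper label, round, 56 mm across, 42 mm high (the upper 16 mm is the cap, 50 mm across), 110 g. Origin at the centre of its underside, z up along its axis. Not present in every run.
- pot2: Closed squat pot of amber glass with a black cap and paper label, round, 56 mm across, 42 mm high (the upper 16 mm is the cap, 50 mm across), 110 g. Origin at the centre of its underside, z up along its axis. Not present in every run.
- petri_dish: Bystander: clear flat petri dish, 62 mm across, 15 mm high; origin under its centre.
- weight_100g: Bystander: brass weight with knob, 25 mm across, 41 mm high; origin under its centre.
- tape_roll: Bystander: roll of brown tape lying flat, 96 mm across, 48 mm high; origin under its centre.
There are look-alikes about, which are no part of the job. What is shaped like the jar4 but pink is not meant.

How it is judged:
By the outcome, as a careful person would: the job done as asked, in the order asked, and still so for the second after the job is handed in, with the robot touching nothing.
Of jar1, jar2, jar3, jar4 only 3 to 4 are there at a start; the rules pass over those that are not, and their reading is None.
Of pot1, pot2 only 1 to 2 are there at a start; the rules pass over those that are not, and their reading is None.
At some moment in a run one of pot1, pot2 may be knocked a few centimetres aside while the robot is not near it.
It also fails if it takes over 210 s, if anything falls off the work surface, if the arm or the gripper's body presses on something with over 40 N, if the wrist force passes 120 N, or if a joint passes its speed limit or range.

### The arm

A 6-joint arm with a two-finger parallel gripper is mounted at the origin on a cart in front of the work surface, level with it; the furniture and walls round the work are solid. World frame = base frame: x ahead of the robot, y to its left, z up, the work surface at z = 0. Lengths are in m, angles in rad, forces in N, time in s.
With the tool pointing down it reaches from about 0.25 to 0.775 m from the base axis. Payload 4 kg.
Tool frame: the origin (TCP) lies at the very end of the fingers, on their centre line; the grasp point (between the pads) lies 19 mm behind it; z points along the fingers, y is the line along which they close (so a half turn about z gives the same grasp; the last joint's range is limited). The gripper opens to 94 mm and grips with 3 to 60 N. Pads are 16 mm wide; open, the fingers measure 119 mm over their backs; the gripper's body (75 mm by 177 mm) begins 78 mm behind the grasp point.
Start: joints at [-1.219, 0.087, 1.371, -0, 1.684, -0.103], TCP at [0.242, -0.494, 0.206] pointing down, gripper open.
Joint ranges: [-3.1, 3.1], [-0.76, 2.03], [0.27, 2.55], [-1.08, 4.22], [0.17, 2.65], [-2.57, 2.57]. Speed limits (rad/s): [2.79, 2.79, 3.14, 3.14, 3.14, 3.14].

### API

Orientations are given as [roll, pitch, yaw] about the fixed x, y, z axes, in that order (R = Rz(yaw) Ry(pitch) Rx(roll)).
In Python, from bench import robot gives the robot as it stands. The module is installed in compiled form; this text tells all that it offers.
- The arm moves only by the tool move_arm, never from a script. Its argument "deltas" is one flat list of numbers, 7 for each row, row after row: the turn, a rotation vector about the tool's x, y, z in rad, then the shift along the tool's x, y, z in cm, then the closure, from -1 (fully open) to 1 (shut). A call has 1 to 8 rows; each row is the pose to reach, as a shift and turn from the pose commanded when the call began, along the tool's axes at that moment; what a row does not reach only later rows make up. A row lasts 1/10 s, in which the tool goes at most 50 mm and 8.59 degrees, less where a joint would pass 70% of its speed; a pose out of reach is approached as far as the arm can. A call with a gripper value outside its range is refused whole. The fingers move at their own pace and stop on an object; the grip force is fixed at half the most. Time passes only in rows, so rows that repeat a pose let the fingers close. It gives the time, the measured TCP pose, the force, the opening and the grip force at its end, in the units of the state.
- robot.get_obs(): the state, without advancing time (a new reading comes with each control period).
- robot.snapshot(name): name is "scene" or "top"; returns a dict with "image" (384x512x3 uint8, red, green, blue), "depth" (384x512 float32, m along the optical axis (not along the pixel's ray), 0 where there is no reading), "fov_y" (degrees; the focal length in pixels is half the picture's height over the tangent of half this angle, whatever the lens; pixels are square), "cx", "cy" (the principal point, pixels), "D" ([k1, k2, p1, p2, k3] as OpenCV has them; the pictures are not rectified), "origin" and "orientation" of the camera in the world. Camera axes: x right, y up, looking along -z (the intrinsics and any distortion apply to the point x, -y, -z); pixel columns grow to the right and rows downward; lengths in m; the calibration is good to about 2 mm. A picture is of the moment at which its call begins.
- robot.close_job(): hands the job in; it is judged then, once.
The state is a dict: "time": time; "joint_positions": joint angles; "qvel": joint speeds; "joint_torque": joint torques, N m; "tool_pos": TCP position; "ee_rot": TCP orientation; "wrist_force": force on the tool from outside, world axes, zero at the start; "wrist_torque": the same for the moment, N m; "width": finger opening in m; "finger_force": force on a finger pad.
Only numpy, scipy, OpenCV 4.12 (cv2) and the standard library are available. Lean on these libraries where they do the work, as an engineer would, in place of code of your own. Each camera call takes 0.05 s, during which the arm holds its last target. There are 200 camera calls.

## Working session

There is one attempt and no reset: what is moved stays moved. The work goes in short steps, Python scripts to look and compute and a tool call to move; the robot and the scene stay as the last step left them, time stands still between calls to the robot, and variables do not carry over. Pictures are saved under pics/ and viewed, at most 14 in all, crops included, and the job is handed in when it is done.

Besides the shell and the picture viewer there is one more tool, called after "Call:" by a JSON object that holds its "fn" and its "kwargs". move_arm: Moves the arm, as the interface text tells. Its arguments: {"type":"object","properties":{"deltas":{"type":"array","items":{"type":"number"}}},"required":["deltas"]}

```bash
mkdir -p pics; cat > h.py <<'E'
import numpy as np, cv2
from scipy.spatial.transform import Rotation as Ro
from bench import robot
def snap(n):
    s=robot.snapshot(n); H,W=s["image"].shape[:2]
    f=H/2/np.tan(np.radians(s["fov_y"])/2)
    s["K"]=np.array([[f,0,s["cx"]],[0,f,s["cy"]],[0,0,1.]])
    o=np.array(s["orientation"],float)
    s["R"]=o if o.shape==(3,3) else (Ro.from_euler("xyz",o).as_matrix() if o.size==3 else Ro.from_quat(o).as_matrix())
    s["o"]=np.array(s["origin"]); return s
def rays(s,px):
    p=cv2.undistortPoints(np.array(px,float).reshape(-1,1,2),s["K"],np.array(s["D"],float)).reshape(-1,2)
    return np.c_[p[:,0],-p[:,1],-np.ones(len(p))]@s["R"].T
def onplane(s,px,z):
    d=rays(s,px); return s["o"]+d*((z-s["o"][2])/d[:,2])[:,None]
def cloud(s):
    H,W=s["depth"].shape; v,u=np.mgrid[:H,:W]
    d=rays(s,np.c_[u.ravel(),v.ravel()])
    return (s["o"]+d*s["depth"].reshape(-1,1)).reshape(H,W,3)
def save(im,n): cv2.imwrite("pics/"+n,cv2.cvtColor(im,cv2.COLOR_RGB2BGR))
E
python3 - <<'E'
from h import *
for n in("scene","top"):
    s=snap(n); save(s["image"],n+"0.png"); print(n,s["fov_y"],s["cx"],s["cy"],s["D"],s["origin"],s["orientation"])
print(robot.get_obs())
E
```

```text
scene 47.23217645680899 255.7239224430012 192.25743059981676 [-0.17359813  0.          0.          0.          0.        ] [0.05215879 0.88349245 0.89626056] [ 8.62747997e-01 -3.76074320e-04 -2.61569609e+00]
top 57.890113723741095 251.9551996588546 191.2320917891256 [-0.10145455  0.          0.          0.          0.        ] [0.33933989 0.0557698  1.08596729] [ 0.18209707  0.00189563 -1.58134313]
{'time': 0.1, 'joint_positions': array([-1.21912090e+00,  8.79033811e-02,  1.37203736e+00, -1.64554295e-05,
        1.68362369e+00, -1.03106651e-01]), 'qvel': array([-0.00098894, -0.0032901 , -0.0023076 ,  0.00069468, -0.00032056,
       -0.00032065]), 'joint_torque': array([ 2.81553388e-03, -3.41252768e+01, -3.03301084e+01,  7.22247781e-02,
        3.04431701e-02, -9.97135430e-05]), 'tool_pos': array([ 0.24141808, -0.49365023,  0.20444241]), 'ee_rot': array([-3.13962967e+00, -1.86675409e-04,  4.54780057e-01]), 'wrist_force': array([-0.57095138,  0.18047166, -0.02829788]), 'wrist_torque': array([-0.0369316 , -0.00094777, -0.02224201]), 'finger_force': 0.0, 'width': 0.09400568942019653}
```

View pics/scene0.png

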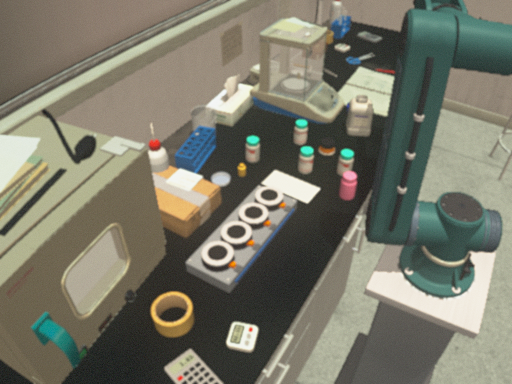

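View pics/top0.png

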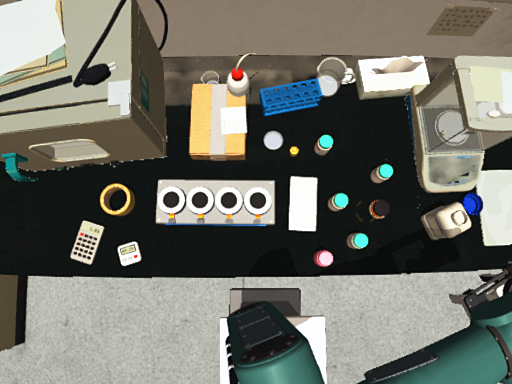

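The top view shows four mint-capped jars at about (325,144), (384,173), (340,201) and (359,241), and one amber pot with a black cap at (378,209). The pink look-alike is at (324,258) and is not part of the job. The lift is at (215,202), the tray at (303,203), the dish at (273,140), the brass weight at (294,151) and the tape roll at (117,198).

```bash
cat > m.py <<'E'
from h import *
def blobs(mask,amin):
    n,l,st,c=cv2.connectedComponentsWithStats(mask.astype(np.uint8)); return [(c[i],st[i]) for i in range(1,n) if st[i][4]>=amin]
def jars(s,z=0.083):
    h=cv2.cvtColor(s["image"],cv2.COLOR_RGB2HSV); m=(h[...,0]>72)&(h[...,0]<92)&(h[...,1]>80)&(h[...,2]>110)
    return [(c.round(1),st,onplane(s,[c],z)[0].round(4)) for c,st in blobs(m,60)]
E
python3 - <<'E'
from m import *
s=snap("top"); C=cloud(s); im=s["image"]
Z=C[...,2]
for c,st,p in jars(s):
    print("jar",c,st[2:],p,"depth",C[int(c[1]),int(c[0])].round(4))
# objects by height map
def hmask(lo,hi,x0,x1,y0,y1): return (Z>lo)&(Z<hi)&(C[...,0]>x0)&(C[...,0]<x1)&(C[...,1]>y0)&(C[...,1]<y1)
for c,st in blobs(hmask(0.010,0.12,0.2,0.75,-0.6,0.6),30):
    i=(Z>0.01)
    x,y,w,h=st[:4]; P=C[y:y+h,x:x+w].reshape(-1,3); q=P[P[:,2]>0.01]
    print("blob",c.round(0),st, "top z",np.percentile(q[:,2],90).round(4),C[int(c[1]),int(c[0])].round(3))
print("bench z",np.median(Z[230:240,60:70]))
g=cv2.cvtColor(im,cv2.COLOR_RGB2HSV)
# pads (dark centre of discs) via depth at 71mm
m=(Z>0.06)&(Z<0.08)&(g[...,2]<70)
for c,st in blobs(m,40): print("pad",c.round(1),st,onplane(s,[c],0.071)[0].round(4),C[int(c[1]),int(c[0])].round(4))
m=(g[...,1]<30)&(g[...,2]>200)
for c,st in blobs(m,500): print("white",c.round(1),st,onplane(s,[c],0.003)[0].round(4))
save(cv2.resize(im[120:280,230:430],None,fx=4,fy=4,interpolation=cv2.INTER_CUBIC)[:600,:800],"crop1.png")
E
```

```text
jar [325.6 141.1] [ 14  14 152] [ 0.6765 -0.1697  0.083 ] depth [ 0.677  -0.1679  0.0824]
jar [ 10.6 164.4] [ 17  26 222] [0.6188 0.8182 0.083 ] depth [0.5812 0.7148 0.2216]
jar [385.8 170.4] [ 14  14 154] [ 0.5835 -0.3487  0.083 ] depth [ 0.5847 -0.3461  0.0835]
jar [340.7 199.7] [ 14  14 164] [ 0.4959 -0.2052  0.083 ] depth [ 0.4981 -0.2034  0.0824]
jar [360.6 240.1] [ 14  15 166] [ 0.3767 -0.2575  0.083 ] depth [ 0.377  -0.2555  0.0833]
jar [502.7 319.6] [ 20  14 172] [ 0.129  -0.6835  0.083 ] depth [ 0.2331 -0.3198  0.5749]
jar [509.1 339.6] [  8  28 105] [ 0.0684 -0.7021  0.083 ] depth [ 0.2024 -0.3296  0.5758]
jar [473.1 369. ] [  91   41 1968] [-0.0057 -0.5784  0.083 ] depth [ 0.1692 -0.2567  0.5916]
jar [278.5 373. ] [  63   29 1143] [ 0.0142 -0.0121  0.083 ] depth [0.1988 0.0271 0.6526]
blob [129. 152.] [  69  116   98   51 1022] top z 0.3508 [0.639 0.417 0.117]
blob [435. 162.] [ 410  116   57   77 2417] top z 0.2322 [ 0.612 -0.505  0.084]
blob [218. 140.] [ 189  120   58   41 2179] top z 0.0774 [0.689 0.161 0.074]
blob [272. 140.] [263 131  20  19 284] top z 0.0169 [ 0.708
[... 1434 characters left out ...]
 ]
white [391.5  74.4] [ 358   56   71   36 1594] [ 0.9477 -0.4355  0.003 ]
white [483.5  61.6] [455  56  57  13 591] [ 1.0134 -0.7992  0.003 ]
white [481.  107.5] [ 459   69   53   61 1176] [ 0.8297 -0.7539  0.003 ]
white [119.4  94.8] [107  79  24  36 630] [0.88   0.5069 0.003 ]
white [224.2 119.5] [ 210   84   37   70 1506] [0.7814 0.1453 0.003 ]
white [496.  205.9] [ 477  170   35   76 2310] [ 0.4802 -0.7562  0.003 ]
white [302.5 203.6] [ 289  176   28   55 1421] [ 0.4972 -0.1035  0.003 ]
white [213.5 199.1] [ 156  180  118   43 3218] [0.5149 0.1777 0.003 ]
white [316.1 340.2] [295 317  32  67 956] [ 0.0819 -0.132   0.003 ]
white [223.4 352.5] [219 318  12  66 514] [0.0499 0.1461 0.003 ]
```

View pics/crop1.png

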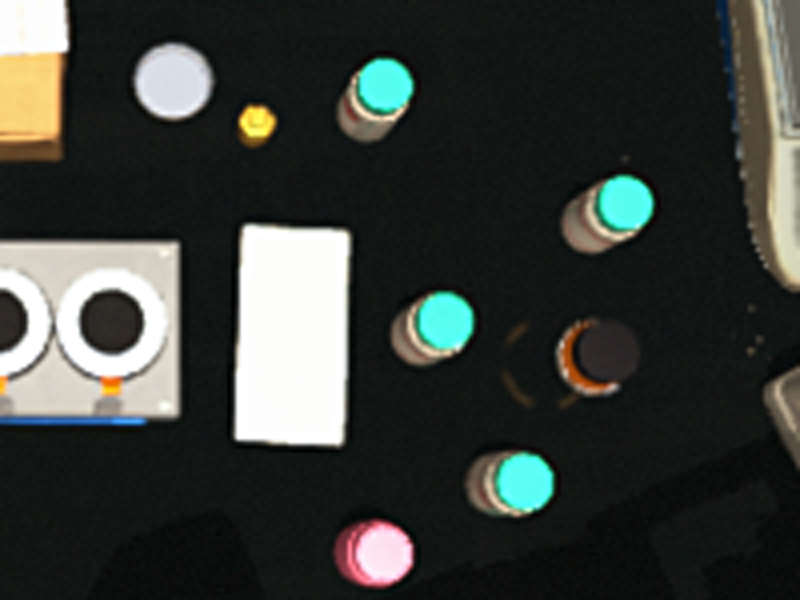

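The crop confirms four upright mint-capped jars, the pink one to leave alone, and one amber pot with a black cap. I'll check the positions against the second view and work out the first move.

```bash
python3 - <<'E'
from m import *
s=snap("scene")
for c,st,p in jars(s):
    if 0.2<p[0]<0.8: print("jar",c,st[2:],p)
C=cloud(s);g=cv2.cvtColor(s["image"],cv2.COLOR_RGB2HSV)
m=(abs(C[...,2]-0.071)<0.012)&(g[...,2]<75)&(abs(C[...,0]-0.5)<0.06)&(C[...,1]>-0.03)&(C[...,1]<0.4)
for c,st in blobs(m,20): print("pad",c.round(1),st,onplane(s,[c],0.071)[0].round(4))
m=(g[...,0]>5)&(g[...,0]<20)&(g[...,1]>120)
for c,st in blobs(m,10): print("amber",c.round(1),st[4],C[int(c[1]),int(c[0])].round(3))
E
```

```text
jar [461.   25.5] [ 100   48 1867] [ 0.2409 -1.8534  0.083 ]
jar [301.2 122.9] [ 13   9 100] [ 0.579  -0.3432  0.083 ]
jar [252.5 139.8] [ 14  11 116] [ 0.6723 -0.1642  0.083 ]
jar [306.5 150.7] [ 14  11 124] [ 0.4909 -0.1982  0.083 ]
jar [346.7 153.3] [ 14  12 129] [ 0.3727 -0.251   0.083 ]
jar [ 39.2 320.5] [ 18  18 100] [0.7256 0.685  0.083 ]
jar [ 54.7 333.1] [ 31  33 509] [0.6699 0.6868 0.083 ]
pad [252. 212.] [246 208  15   9  45] [0.5029 0.1267 0.071 ]
pad [235.8 231.3] [229 227  15  10  68] [0.502  0.2121 0.071 ]
pad [217.1 252.3] [209 247  17  12 126] [0.5033 0.298  0.071 ]
amber [328.9  38.9] 36 [ 0.864 -1.293  0.031]
amber [326.5 149.3] 75 [ 0.469 -0.323  0.022]
amber [168.  171.7] 94 [0.818 0.106 0.077]
amber [241.4 172.7] 29 [ 0.66  -0.069  0.016]
amber [206.9 188. ] 274 [0.666 0.113 0.078]
amber [175.5 210.5] 1012 [0.687 0.232 0.076]
amber [281.5 204.7] 33 [0.456 0.043 0.056]
amber [266.6 222.8] 36 [0.457 0.13  0.058]
amber [249.9 242.6] 40 [0.459 0.216 0.057]
amber [231.8 264.1] 44 [0.459 0.303 0.058]
amber [172.1 316.9] 673 [0.522 0.474 0.   ]
amber [182.9 298.4] 20 [0.508 0.442 0.046]
amber [186.3 310.6] 26 [0.502 0.443 0.003]
amber [166.9 321.5] 22 [ 0.526  0.492 -0.001]
```

Call:
{"fn": "move_arm", "kwargs": {"deltas": [0, 0, -1.097, 22.5, -15.3, 0, -1, 0, 0, -1.097, 22.5, -15.3, 0, -1, 0, 0, -1.097, 22.5, -15.3, 0, -1, 0, 0, -1.097, 22.5, -15.3, 0, -1, 0, 0, -1.097, 22.5, -15.3, 0, -1, 0, 0, -1.097, 22.5, -15.3, 0, -1, 0, 0, -1.097, 22.5, -15.3, 0, -1, 0, 0, -1.097, 22.5, -15.3, 0, -1]}}

```text
time: 1.0
tool_pos: [0.3769, -0.2567, 0.2054]
ee_rot: [-3.142, 0.0, 1.558]
wrist_force: [-0.0, -0.1, 0.5]
width: 0.094
finger_force: 0.0
```

```bash
cat > d.py <<'E'
import sys; from h import *
def delta(t,rpy=(np.pi,0,1.552)):
    o=robot.get_obs(); R=Ro.from_euler("xyz",o["ee_rot"]); T=Ro.from_euler("xyz",rpy)
    print("t",round(o["time"],2),"pos",o["tool_pos"].round(4),"rot",o["ee_rot"].round(3),"F",o["wrist_force"].round(2),"w",round(o["width"],4),"ff",round(o["finger_force"],1))
    print("turn",(R.inv()*T).as_rotvec().round(3),"cm",(R.inv().apply(np.array(t)-o["tool_pos"])*100).round(2))
if __name__=="__main__": delta([float(a) for a in sys.argv[1:4]])
E
python3 d.py 0.3767 -0.2575 0.023
```

```text
t 1.0 pos [ 0.3769 -0.2567  0.2054] rot [-3.142  0.     1.558] F [-0.05 -0.13  0.52] w 0.094 ff 0.0
turn [-0.     0.     0.006] cm [-0.08 -0.02 18.24]
```

Call:
{"fn": "move_arm", "kwargs": {"deltas": [0, 0, 0, -0.1, 0, 4, -1, 0, 0, 0, -0.1, 0, 8, -1, 0, 0, 0, -0.1, 0, 12, -1, 0, 0, 0, -0.1, 0, 15, -1, 0, 0, 0, -0.1, 0, 17, -1, 0, 0, 0, -0.1, 0, 18.2, -1, 0, 0, 0, -0.1, 0, 18.2, -1, 0, 0, 0, -0.1, 0, 18.2, -1]}}

```text
time: 1.8
tool_pos: [0.377, -0.2593, 0.0243]
ee_rot: [3.141, 0.001, 1.552]
wrist_force: [1.3, -0.3, 0.1]
width: 0.0939
finger_force: 0.0
```

Call:
{"fn": "move_arm", "kwargs": {"deltas": [0, 0, 0, 0, 0, 0, 0, 0, 0, 0, 0, 0, 0, 0.5, 0, 0, 0, 0, 0, 0, 1, 0, 0, 0, 0, 0, 0, 1, 0, 0, 0, 0, 0, 0, 1, 0, 0, 0, 0, 0, 0, 1, 0, 0, 0, 0, 0, 0, 1, 0, 0, 0, 0, 0, 0, 1]}}

```text
time: 2.6
tool_pos: [0.3764, -0.2588, 0.0235]
ee_rot: [-3.141, 0.0, 1.552]
wrist_force: [-0.3, 0.5, 0.1]
width: 0.0462
finger_force: 30.0
```

```bash
python3 d.py 0.5045 0.2977 0.19
```

```text
t 2.6 pos [ 0.3764 -0.2588  0.0235] rot [-3.141  0.     1.552] F [-0.29  0.52  0.07] w 0.0462 ff 30.0
turn [-0.  0. -0.] cm [ 55.88  11.75 -16.66]
```

Call:
{"fn": "move_arm", "kwargs": {"deltas": [0, 0, 0, 0, 0, -1, 1, 0, 0, 0, 0, 0, -3.5, 1, 0, 0, 0, 0, 0, -7, 1, 0, 0, 0, 0, 0, -10.5, 1, 0, 0, 0, 1, 0.2, -14, 1, 0, 0, 0, 3, 0.6, -16, 1, 0, 0, 0, 6, 1.2, -16.6, 1, 0, 0, 0, 10, 2, -16.6, 1]}}

```text
time: 3.4
tool_pos: [0.3992, -0.1595, 0.1918]
ee_rot: [3.138, 0.002, 1.549]
wrist_force: [0.2, 0.7, -1.2]
width: 0.0461
finger_force: 30.0
```

Call:
{"fn": "move_arm", "kwargs": {"deltas": [0, 0, 0, 4.5, 0.9, 0, 1, 0, 0, 0, 9, 1.8, 0, 1, 0, 0, 0, 13.5, 2.7, 0, 1, 0, 0, 0, 18, 3.6, 0, 1, 0, 0, 0, 22.5, 4.5, 0, 1, 0, 0, 0, 27, 5.5, 0, 1, 0, 0, 0, 31.5, 6.5, 0, 1, 0, 0, 0, 36, 7.5, 0, 1]}}

```text
time: 4.2
tool_pos: [0.4802, 0.2013, 0.1899]
ee_rot: [3.141, 0.0, 1.552]
wrist_force: [0.6, -1.0, -1.6]
width: 0.0462
finger_force: 30.0
```

Call:
{"fn": "move_arm", "kwargs": {"deltas": [0, 0, 0, 3.5, 0.8, 0, 1, 0, 0, 0, 6.5, 1.5, 0, 1, 0, 0, 0, 8.5, 2, 0, 1, 0, 0, 0, 9.7, 2.2, 0, 1, 0, 0, 0, 9.75, 2.25, 0, 1, 0, 0, 0, 9.75, 2.25, 0, 1, 0, 0, 0, 9.75, 2.25, 0, 1]}}

```text
time: 4.9
tool_pos: [0.5045, 0.2952, 0.1897]
ee_rot: [3.141, 0.001, 1.551]
wrist_force: [0.9, 0.7, -1.5]
width: 0.0462
finger_force: 30.0
```

```bash
python3 d.py 0.5045 0.2965 0.0985; python3 - <<'E'
from m import *
s=snap("top");save(s["image"],"top1.png")
for c,st,p in jars(s): 
    if 0.2<p[0]<0.8: print(c,st,p,cloud(s)[int(c[1]),int(c[0])].round(4))
g=cv2.cvtColor(s["image"],cv2.COLOR_RGB2HSV)
E
```

```text
t 4.9 pos [0.5045 0.2952 0.1897] rot [3.141e+00 1.000e-03 1.551e+00] F [ 0.87  0.75 -1.5 ] w 0.0462 ff 30.0
turn [ 0.     0.001 -0.001] cm [ 0.13 -0.01  9.12]
[125.3 182.2] [  75  120  104  140 3506] [0.5558 0.435  0.083 ] [0.4716 0.2874 0.4746]
[325.8 141. ] [319 135  14  14 150] [ 0.6768 -0.1702  0.083 ] [ 0.6775 -0.1682  0.0809]
[ 90.4 209.1] [  64  147   57  124 1170] [0.475  0.5379 0.083 ] [0.409  0.3033 0.5725]
[ 10.7 164.5] [  2 153  17  26 227] [0.6184 0.8178 0.083 ] [0.5814 0.7152 0.2211]
[385.8 170.4] [379 164  14  14 155] [ 0.5834 -0.3486  0.083 ] [ 0.5849 -0.3465  0.0825]
[340.8 199.6] [334 193  15  14 166] [ 0.4961 -0.2055  0.083 ] [ 0.4978 -0.2029  0.0841]
```

View pics/top1.png

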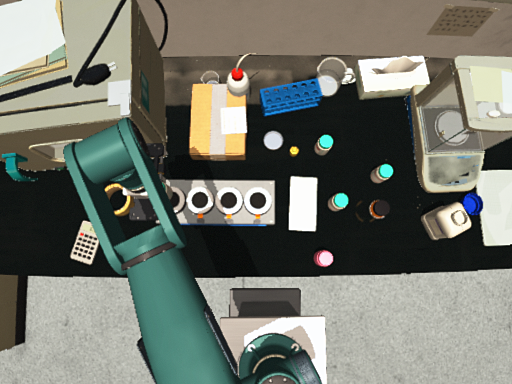

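The arm no longer hides that area, and only one amber pot is there, at (378,209). The jar is held over platform 1. Next I lower it and press at about 20 mm/s.

Call:
{"fn": "move_arm", "kwargs": {"deltas": [0, 0, 0, 0.1, 0, 3, 1, 0, 0, 0, 0.1, 0, 6, 1, 0, 0, 0, 0.1, 0, 7.8, 1, 0, 0, 0, 0.1, 0, 8.5, 1, 0, 0, 0, 0.1, 0, 8.8, 1, 0, 0, 0, 0.1, 0, 9.1, 1, 0, 0, 0, 0.1, 0, 9.3, 1, 0, 0, 0, 0.1, 0, 9.5, 1]}}

```text
time: 5.75
tool_pos: [0.5053, 0.2976, 0.0956]
ee_rot: [3.14, -0.001, 1.552]
wrist_force: [1.1, 0.4, -2.0]
width: 0.0459
finger_force: 30.0
```

Call:
{"fn": "move_arm", "kwargs": {"deltas": [0, 0, 0, 0, 0, 0.2, 1, 0, 0, 0, 0, 0, 0.4, 1, 0, 0, 0, 0, 0, 0.6, 1, 0, 0, 0, 0, 0, 0.8, 1, 0, 0, 0, 0, 0, 1.0, 1, 0, 0, 0, 0, 0, 1.2, 1, 0, 0, 0, 0, 0, 1.4, 1, 0, 0, 0, 0, 0, 1.6, 1]}}

```text
time: 6.55
tool_pos: [0.5052, 0.2977, 0.0806]
ee_rot: [3.14, -0.001, 1.552]
wrist_force: [-2.5, -0.6, 11.8]
width: 0.046
finger_force: 30.0
```

Call:
{"fn": "move_arm", "kwargs": {"deltas": [0, 0, 0, 0, 0, 0.2, 1, 0, 0, 0, 0, 0, 0.4, 1, 0, 0, 0, 0, 0, 0.6, 1, 0, 0, 0, 0, 0, 0.8, 1, 0, 0, 0, 0, 0, 1.0, 1, 0, 0, 0, 0, 0, 1.15, 1, 0, 0, 0, 0, 0, 1.15, 1, 0, 0, 0, 0, 0, 1.15, 1]}}

```text
time: 7.35
tool_pos: [0.5052, 0.2976, 0.0687]
ee_rot: [3.14, -0.001, 1.552]
wrist_force: [-0.3, -1.2, 9.3]
width: 0.0463
finger_force: 30.0
```

```bash
python3 d.py 0.5045 0.2965 0.068
```

```text
t 7.35 pos [0.5052 0.2976 0.0687] rot [ 3.140e+00 -1.000e-03  1.552e+00] F [-0.34 -1.22  9.33] w 0.0463 ff 30.0
turn [ 0.002 -0.001 -0.   ] cm [-0.12 -0.07  0.07]
```

Call:
{"fn": "move_arm", "kwargs": {"deltas": [0, 0, 0, 0, 0, 0.15, 1, 0, 0, 0, 0, 0, 0.15, 1, 0, 0, 0, 0, 0, 0.15, 1, 0, 0, 0, 0, 0, 0.15, 1, 0, 0, 0, 0, 0, 0.1, 0, 0, 0, 0, 0, 0, 0, -0.4, 0, 0, 0, 0, 0, 0, -0.6, 0, 0, 0, 0, 0, 0, -0.6]}}

```text
time: 8.15
tool_pos: [0.5039, 0.297, 0.0657]
ee_rot: [-3.139, 0.001, 1.552]
wrist_force: [-0.1, -0.7, -0.5]
width: 0.0672
finger_force: 0.0
```

```bash
python3 d.py 0.5045 0.2965 0.068
```

```text
t 8.15 pos [0.5039 0.297  0.0657] rot [-3.139e+00  1.000e-03  1.552e+00] F [-0.06 -0.73 -0.46] w 0.0672 ff 0.0
turn [-0.002  0.001 -0.   ] cm [-0.05  0.06 -0.23]
```

Call:
{"fn": "move_arm", "kwargs": {"deltas": [0, 0, 0, 0, 0, -2, -0.6, 0, 0, 0, 0, 0, -5, -0.6, 0, 0, 0, 0, 0, -8, -0.6, 0, 0, 0, 0, 0, -11, -0.6, 0, 0, 0, -5, 0, -13, -0.6, 0, 0, 0, -10, 0, -13, -0.8, 0, 0, 0, -15, 0, -13, -1, 0, 0, 0, -20, 0, -13, -1]}}

```text
time: 8.95
tool_pos: [0.5004, 0.0993, 0.1967]
ee_rot: [-3.141, 0.0, 1.553]
wrist_force: [1.6, 0.9, 0.2]
width: 0.0929
finger_force: 0.0
```

```bash
python3 d.py 0.4959 -0.2052 0.023;  python3 - <<'E'
from m import *
s=snap("scene");save(cv2.resize(s["image"][110:330,130:380],None,fx=2.7,fy=2.7),"s1.png")
s=snap("top");C=cloud(s)
for c,st,p in jars(s): 
    if 0.2<p[0]<0.8: print(c,st,p,onplane(s,[c],.13)[0].round(4),C[int(c[1]),int(c[0])].round(4))
E
```

```text
t 8.95 pos [0.5004 0.0993 0.1967] rot [-3.141  0.     1.553] F [1.58 0.89 0.24] w 0.0929 ff 0.0
turn [-0.     0.     0.001] cm [-30.45   0.1   17.37]
[251.7 218.5] [ 209  128   65  139 2093] [0.4437 0.0573 0.083 ] [0.4388 0.0572 0.13  ] [0.4492 0.0595 0.0449]
[226.5 150.1] [ 202  131   51   39 1652] [0.6508 0.131  0.083 ] [0.6361 0.1275 0.13  ] [0.4945 0.094  0.5867]
[197.9 201.3] [ 189  134   20  139 1285] [0.4958 0.2145 0.083 ] [0.4884 0.207  0.13  ] [0.4188 0.1373 0.5792]
[325.8 141. ] [319 135  14  14 150] [ 0.6768 -0.1702  0.083 ] [ 0.6609 -0.1596  0.13  ] [0.3393 0.0558 1.086 ]
[ 10.7 164.7] [  2 153  17  26 221] [0.6175 0.8176 0.083 ] [0.6046 0.782  0.13  ] [0.5822 0.7174 0.2182]
[385.7 170.4] [379 164  14  14 156] [ 0.5834 -0.3485  0.083 ] [ 0.5721 -0.3295  0.13  ] [ 0.5849 -0.3466  0.0824]
[166.6 196. ] [160 189  15  15 167] [0.5125 0.3077 0.083 ] [0.5044 0.2958 0.13  ] [0.505  0.2985 0.1263]
[340.8 199.6] [334 193  15  14 166] [ 0.4961 -0.2055  0.083 ] [ 0.4888 -0.1932  0.13  ] [ 0.4981 -0.2034  0.0822]
```

View pics/s1.png

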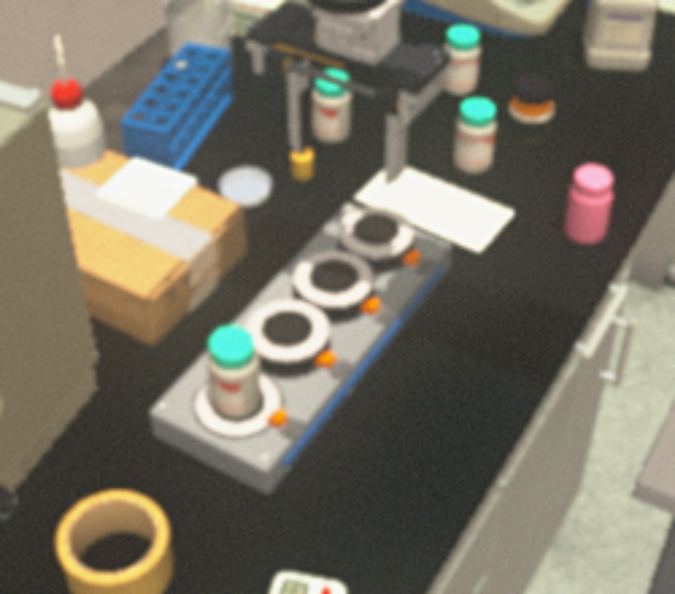

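The crop shows platform 1 caught down, with its jar upright and centred at crop position (232,375). Jar B, at top-view pixel (340,201), is next.

Call:
{"fn": "move_arm", "kwargs": {"deltas": [0, 0, 0, -5, 0, 0, -1, 0, 0, 0, -10, 0.1, 0, -1, 0, 0, 0, -15, 0.1, 0, -1, 0, 0, 0, -20, 0.1, 0, -1, 0, 0, 0, -25, 0.1, 0, -1, 0, 0, 0, -29, 0.1, 0, -1, 0, 0, 0, -30.5, 0.1, 0, -1, 0, 0, 0, -30.5, 0.1, 2, -1]}}

```text
time: 9.85
tool_pos: [0.4977, -0.2062, 0.179]
ee_rot: [3.137, 0.002, 1.549]
wrist_force: [-0.2, 0.7, 0.1]
width: 0.0943
finger_force: 0.0
```

Call:
{"fn": "move_arm", "kwargs": {"deltas": [0, 0, 0, 0, 0, 4, -1, 0, 0, 0, 0, 0, 8, -1, 0, 0, 0, 0, 0, 11, -1, 0, 0, 0, 0, 0, 13.5, -1, 0, 0, 0, 0, 0, 15, -1, 0, 0, 0, 0, 0, 15.4, -1, 0, 0, 0, 0, 0, 15.4, -1, 0, 0, 0, 0, 0, 15.4, -1]}}

```text
time: 10.65
tool_pos: [0.4971, -0.2038, 0.0241]
ee_rot: [3.14, 0.001, 1.552]
wrist_force: [0.7, -0.3, 0.9]
width: 0.0942
finger_force: 0.0
```

```bash
python3 d.py 0.4960 -0.2053 0.023
```

```text
t 10.65 pos [ 0.4971 -0.2038  0.0241] rot [3.140e+00 1.000e-03 1.552e+00] F [ 0.72 -0.3   0.86] w 0.0942 ff 0.0
turn [0.002 0.001 0.   ] cm [-0.15 -0.1   0.11]
```

Call:
{"fn": "move_arm", "kwargs": {"deltas": [0, 0, 0, -0.1, -0.1, 0.05, 0, 0, 0, 0, -0.1, -0.1, 0.05, 0.5, 0, 0, 0, -0.1, -0.1, 0.05, 1, 0, 0, 0, -0.1, -0.1, 0.05, 1, 0, 0, 0, -0.1, -0.1, 0.05, 1, 0, 0, 0, -0.1, -0.1, 0.05, 1, 0, 0, 0, -0.1, -0.1, 0.05, 1, 0, 0, 0, -0.1, -0.1, 0.05, 1]}}

```text
time: 11.45
tool_pos: [0.495, -0.205, 0.0225]
ee_rot: [-3.141, 0.0, 1.552]
wrist_force: [-0.9, -0.1, 0.3]
width: 0.0455
finger_force: 30.0
```

```bash
python3 d.py 0.5028 0.2119 0.19
```

```text
t 11.45 pos [ 0.495  -0.205   0.0225] rot [-3.141  0.     1.552] F [-0.85 -0.09  0.26] w 0.0455 ff 30.0
turn [-0.  0. -0.] cm [ 4.170e+01 -1.000e-02 -1.675e+01]
```

Call:
{"fn": "move_arm", "kwargs": {"deltas": [0, 0, 0, 0, 0, -1, 1, 0, 0, 0, 0, 0, -3.5, 1, 0, 0, 0, 0, 0, -7, 1, 0, 0, 0, 0, 0, -10.5, 1, 0, 0, 0, 1, 0, -14, 1, 0, 0, 0, 3, 0, -16, 1, 0, 0, 0, 6, 0, -16.7, 1, 0, 0, 0, 10, 0, -16.7, 1]}}

```text
time: 12.25
tool_pos: [0.4979, -0.1053, 0.1921]
ee_rot: [3.137, 0.002, 1.549]
wrist_force: [0.5, 1.1, -2.0]
width: 0.0453
finger_force: 30.0
```

Call:
{"fn": "move_arm", "kwargs": {"deltas": [0, 0, 0, 4.5, 0, 0, 1, 0, 0, 0, 9, 0, 0, 1, 0, 0, 0, 13.5, 0, 0, 1, 0, 0, 0, 18, 0, 0, 1, 0, 0, 0, 22.5, 0, 0, 1, 0, 0, 0, 26.5, 0, 0, 1, 0, 0, 0, 29.5, 0, 0, 1, 0, 0, 0, 31, 0, 0, 1]}}

```text
time: 13.05
tool_pos: [0.5023, 0.2074, 0.1897]
ee_rot: [-3.141, -0.0, 1.555]
wrist_force: [-0.1, -0.4, -0.9]
width: 0.0456
finger_force: 30.0
```

Call:
{"fn": "move_arm", "kwargs": {"deltas": [0, 0, 0, 0.7, 0, 0, 1, 0, 0, 0, 0.7, 0, 2, 1, 0, 0, 0, 0.7, 0, 4.5, 1, 0, 0, 0, 0.7, 0, 6.5, 1, 0, 0, 0, 0.7, 0, 7.5, 1, 0, 0, 0, 0.7, 0, 8, 1, 0, 0, 0, 0.7, 0, 8, 1, 0, 0, 0, 0.7, 0, 8, 1]}}

```text
time: 13.85
tool_pos: [0.5038, 0.2118, 0.1107]
ee_rot: [3.14, -0.0, 1.551]
wrist_force: [0.5, -0.0, -1.0]
width: 0.0453
finger_force: 30.0
```

```bash
python3 d.py 0.5028 0.2119 0.0935
```

```text
t 13.85 pos [0.5038 0.2118 0.1107] rot [ 3.14  -0.     1.551] F [ 0.5  -0.05 -1.05] w 0.0453 ff 30.0
turn [ 0.002 -0.    -0.001] cm [ 0.   -0.1   1.72]
```

Call:
{"fn": "move_arm", "kwargs": {"deltas": [0, 0, 0, 0, -0.1, 0.6, 1, 0, 0, 0, 0, -0.1, 1.0, 1, 0, 0, 0, 0, -0.1, 1.3, 1, 0, 0, 0, 0, -0.1, 1.5, 1, 0, 0, 0, 0, -0.1, 1.7, 1, 0, 0, 0, 0, -0.1, 1.9, 1, 0, 0, 0, 0, -0.1, 2.1, 1, 0, 0, 0, 0, -0.1, 2.3, 1]}}

```text
time: 14.65
tool_pos: [0.502, 0.212, 0.0866]
ee_rot: [3.141, -0.0, 1.552]
wrist_force: [-0.5, -0.2, 1.0]
width: 0.0454
finger_force: 30.0
```

Call:
{"fn": "move_arm", "kwargs": {"deltas": [0, 0, 0, 0, 0, 0.2, 1, 0, 0, 0, 0, 0, 0.4, 1, 0, 0, 0, 0, 0, 0.6, 1, 0, 0, 0, 0, 0, 0.8, 1, 0, 0, 0, 0, 0, 1.0, 1, 0, 0, 0, 0, 0, 1.2, 1, 0, 0, 0, 0, 0, 1.4, 1, 0, 0, 0, 0, 0, 1.6, 1]}}

```text
time: 15.45
tool_pos: [0.5023, 0.2121, 0.072]
ee_rot: [3.14, -0.0, 1.552]
wrist_force: [-2.4, 0.5, 3.2]
width: 0.0458
finger_force: 30.0
```

Call:
{"fn": "move_arm", "kwargs": {"deltas": [0, 0, 0, 0, 0, 0.2, 1, 0, 0, 0, 0, 0, 0.4, 1, 0, 0, 0, 0, 0, 0.55, 1, 0, 0, 0, 0, 0, 0.7, 1, 0, 0, 0, 0, 0, 0.7, 1, 0, 0, 0, 0, 0, 0.7, 1, 0, 0, 0, 0, 0, 0.7, 1, 0, 0, 0, 0, 0, 0.7, 1]}}

```text
time: 16.25
tool_pos: [0.5023, 0.2122, 0.0675]
ee_rot: [3.14, -0.001, 1.552]
wrist_force: [-8.4, -1.2, 19.1]
width: 0.0451
finger_force: 30.1
```

Call:
{"fn": "move_arm", "kwargs": {"deltas": [0, 0, 0, 0, 0, 0, 1, 0, 0, 0, 0, 0, 0, 1, 0, 0, 0, 0, 0, -0.1, 0, 0, 0, 0, 0, 0, -0.1, -0.4, 0, 0, 0, 0, 0, -0.1, -0.6, 0, 0, 0, 0, 0, -0.1, -0.6]}}

```text
time: 16.85
tool_pos: [0.5017, 0.2118, 0.0634]
ee_rot: [-3.14, 0.001, 1.552]
wrist_force: [-0.1, -0.2, 0.1]
width: 0.0675
finger_force: 0.0
```

```bash
python3 d.py 0.5028 0.2119 0.195
```

```text
t 16.85 pos [0.5017 0.2118 0.0634] rot [-3.140e+00  1.000e-03  1.552e+00] F [-0.06 -0.22  0.06] w 0.0675 ff 0.0
turn [-0.001  0.001 -0.   ] cm [ 1.000e-02  9.000e-02 -1.316e+01]
```

Call:
{"fn": "move_arm", "kwargs": {"deltas": [0, 0, 0, 0, 0, -2, -0.6, 0, 0, 0, 0, 0, -6, -0.6, 0, 0, 0, 0, 0, -10.5, -0.6, 0, 0, 0, -3, 1.4, -13.2, -0.6, 0, 0, 0, -7, 3.4, -13.2, -1, 0, 0, 0, -11.5, 5.5, -13.2, -1, 0, 0, 0, -16, 7.7, -13.2, -1, 0, 0, 0, -20, 9.6, -13.2, -1]}}

```text
time: 17.65
tool_pos: [0.5949, 0.008, 0.1958]
ee_rot: [-3.141, 0.0, 1.551]
wrist_force: [0.9, 0.9, -0.1]
width: 0.0937
finger_force: 0.0
```

Call:
{"fn": "move_arm", "kwargs": {"deltas": [0, 0, 0, -4.4, 2.1, 0, -1, 0, 0, 0, -8.8, 4.2, 0, -1, 0, 0, 0, -13, 6.2, 0, -1, 0, 0, 0, -16.5, 7.8, 0, -1, 0, 0, 0, -18.3, 8.6, 0, -1, 0, 0, 0, -18.3, 8.6, 0, -1, 0, 0, 0, -18.3, 8.6, 0, -1]}}

```text
time: 18.35
tool_pos: [0.6764, -0.1742, 0.1953]
ee_rot: [-3.14, -0.001, 1.551]
wrist_force: [0.8, 0.6, -1.0]
width: 0.094
finger_force: 0.0
```

```bash
python3 d.py 0.6767 -0.170 0.023;  python3 - <<'E'
from m import *
for n in("scene","top"):
  s=snap(n);C=cloud(s)
  if n=="top": save(cv2.resize(s["image"][110:290,90:410],None,fx=2.5,fy=2.5),"t2.png")
  for c,st,p in jars(s): 
    if 0.2<p[0]<0.8 and st[4]<250: print(n,c,st,p,onplane(s,[c],.13)[0].round(4),C[int(c[1]),int(c[0])].round(4))
E
```

```text
t 18.35 pos [ 0.6764 -0.1742  0.1953] rot [-3.140e+00 -1.000e-03  1.551e+00] F [ 0.78  0.58 -0.99] w 0.094 ff 0.0
turn [-0.002 -0.001 -0.001] cm [ 0.4   0.05 17.23]
scene [301.2 122.9] [295 118  13  11 104] [ 0.5789 -0.3435  0.083 ] [ 0.5483 -0.2723  0.13  ] [ 0.5837 -0.3523  0.0803]
scene [252.4 140.3] [246 136  13  10 110] [ 0.6712 -0.1615  0.083 ] [ 0.6354 -0.1012  0.13  ] [ 0.6725 -0.1614  0.0839]
scene [234.5 216.4] [227 209  16  15 190] [0.5279 0.1763 0.083 ] [0.5005 0.2172 0.13  ] [0.5015 0.2178 0.1314]
scene [215.1 237.5] [206 230  18  16 223] [0.5293 0.2672 0.083 ] [0.5017 0.3028 0.13  ] [0.5043 0.2997 0.1275]
top [ 10.9 164.8] [  2 153  18  26 240] [0.6172 0.8171 0.083 ] [0.6043 0.7812 0.13  ] [0.3393 0.0558 1.086 ]
top [385.9 170.8] [379 164  14  14 148] [ 0.5824 -0.349   0.083 ] [ 0.5709 -0.33    0.13  ] [ 0.585  -0.3467  0.0821]
top [166.6 196. ] [160 189  15  15 168] [0.5125 0.3076 0.083 ] [0.5044 0.2958 0.13  ] [0.5048 0.2982 0.1275]
top [197.3 196. ] [190 189  15  15 164] [0.5114 0.2165 0.083 ] [0.5035 0.2089 0.13  ] [0.5036 0.2099 0.1291]
```

View pics/t2.png

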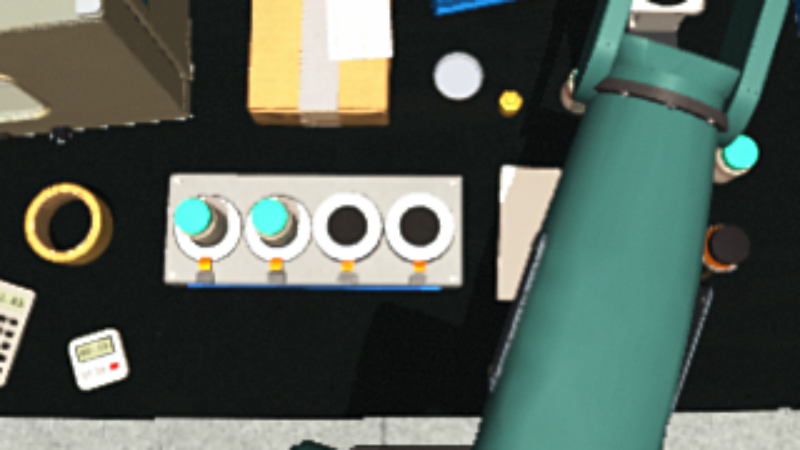

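The enlarged crop shows jars on platforms 1 and 2 at crop positions (193,217) and (270,217), both held down by their catches. Jar C is next.

Call:
{"fn": "move_arm", "kwargs": {"deltas": [0, 0, 0, 0.4, 0, 4, -1, 0, 0, 0, 0.4, 0, 8, -1, 0, 0, 0, 0.4, 0, 12, -1, 0, 0, 0, 0.4, 0, 15, -1, 0, 0, 0, 0.4, 0, 16.7, -1, 0, 0, 0, 0.4, 0, 17.2, -1, 0, 0, 0, 0.4, 0, 17.2, -1, 0, 0, 0, 0.4, 0, 17.2, -1]}}

```text
time: 19.25
tool_pos: [0.6783, -0.1706, 0.0272]
ee_rot: [3.137, 0.001, 1.552]
wrist_force: [0.1, -1.0, 0.1]
width: 0.0941
finger_force: 0.0
```

```bash
python3 d.py 0.6767 -0.170 0.023
```

```text
t 19.25 pos [ 0.6783 -0.1706  0.0272] rot [3.137e+00 1.000e-03 1.552e+00] F [ 0.06 -1.05  0.15] w 0.0941 ff 0.0
turn [0.004 0.001 0.   ] cm [ 0.06 -0.16  0.42]
```

Call:
{"fn": "move_arm", "kwargs": {"deltas": [0, 0, 0, 0, 0, 0, 0, 0, 0, 0, 0, 0, 0, 0.5, 0, 0, 0, 0, 0, 0, 1, 0, 0, 0, 0, 0, 0, 1, 0, 0, 0, 0, 0, 0, 1, 0, 0, 0, 0, 0, 0, 1, 0, 0, 0, 0, 0, 0, 1, 0, 0, 0, 0, 0, 0, 1]}}

```text
time: 20.05
tool_pos: [0.6768, -0.1705, 0.0245]
ee_rot: [3.141, 0.0, 1.552]
wrist_force: [-0.2, 0.5, 0.3]
width: 0.0453
finger_force: 29.6
```

```bash
python3 d.py 0.501 0.1261 0.19
```

```text
t 20.05 pos [ 0.6768 -0.1705  0.0245] rot [3.141 0.    1.552] F [-0.23  0.51  0.27] w 0.0453 ff 29.6
turn [ 0.  0. -0.] cm [ 29.31 -18.14 -16.56]
```

Call:
{"fn": "move_arm", "kwargs": {"deltas": [0, 0, 0, 0, 0, -1, 1, 0, 0, 0, 0, 0, -3.5, 1, 0, 0, 0, 0, 0, -7, 1, 0, 0, 0, 0, 0, -10.5, 1, 0, 0, 0, 0.5, -0.3, -14, 1, 0, 0, 0, 2, -1.2, -16, 1, 0, 0, 0, 5, -3.1, -16.5, 1, 0, 0, 0, 8.5, -5.3, -16.5, 1]}}

```text
time: 20.85
tool_pos: [0.6258, -0.0847, 0.1918]
ee_rot: [3.138, 0.001, 1.55]
wrist_force: [-0.5, 0.7, -2.4]
width: 0.0452
finger_force: 29.6
```

Call:
{"fn": "move_arm", "kwargs": {"deltas": [0, 0, 0, 3.5, -2.2, 0, 1, 0, 0, 0, 7, -4.4, 0, 1, 0, 0, 0, 10.5, -6.6, 0, 1, 0, 0, 0, 14, -8.7, 0, 1, 0, 0, 0, 17.5, -10.8, 0, 1, 0, 0, 0, 19.8, -12.2, 0, 1, 0, 0, 0, 20.8, -12.8, 0, 1, 0, 0, 0, 20.8, -12.8, 0, 1]}}

```text
time: 21.65
tool_pos: [0.5009, 0.1268, 0.19]
ee_rot: [3.141, 0.0, 1.554]
wrist_force: [-0.2, 0.4, -1.9]
width: 0.0453
finger_force: 29.6
```

Call:
{"fn": "move_arm", "kwargs": {"deltas": [0, 0, 0, 0, 0, 2, 1, 0, 0, 0, 0, 0, 4.5, 1, 0, 0, 0, 0, 0, 6.5, 1, 0, 0, 0, 0, 0, 7.5, 1, 0, 0, 0, 0, 0, 8, 1, 0, 0, 0, 0, 0, 8, 1, 0, 0, 0, 0, 0, 8, 1]}}

```text
time: 22.35
tool_pos: [0.5023, 0.1257, 0.1106]
ee_rot: [3.14, -0.0, 1.551]
wrist_force: [-0.4, 0.5, -0.7]
width: 0.0452
finger_force: 29.6
```

```bash
python3 d.py 0.501 0.1261 0.0955
```

```text
t 22.35 pos [0.5023 0.1257 0.1106] rot [ 3.14  -0.     1.551] F [-0.38  0.48 -0.67] w 0.0452 ff 29.6
turn [ 0.002 -0.    -0.001] cm [ 0.04 -0.13  1.51]
```

Call:
{"fn": "move_arm", "kwargs": {"deltas": [0, 0, 0, 0, -0.1, 0.6, 1, 0, 0, 0, 0, -0.1, 1.0, 1, 0, 0, 0, 0, -0.1, 1.3, 1, 0, 0, 0, 0, -0.1, 1.5, 1, 0, 0, 0, 0, -0.1, 1.7, 1, 0, 0, 0, 0, -0.1, 1.9, 1, 0, 0, 0, 0, -0.1, 2.1, 1, 0, 0, 0, 0, -0.1, 2.3, 1]}}

```text
time: 23.15
tool_pos: [0.5003, 0.126, 0.0866]
ee_rot: [3.141, -0.0, 1.552]
wrist_force: [-0.8, 0.1, 0.6]
width: 0.0452
finger_force: 29.6
```

Call:
{"fn": "move_arm", "kwargs": {"deltas": [0, 0, 0, 0, 0, 0.2, 1, 0, 0, 0, 0, 0, 0.4, 1, 0, 0, 0, 0, 0, 0.6, 1, 0, 0, 0, 0, 0, 0.8, 1, 0, 0, 0, 0, 0, 1.0, 1, 0, 0, 0, 0, 0, 1.2, 1, 0, 0, 0, 0, 0, 1.4, 1, 0, 0, 0, 0, 0, 1.6, 1]}}

```text
time: 23.95
tool_pos: [0.5007, 0.1261, 0.071]
ee_rot: [3.14, -0.0, 1.552]
wrist_force: [-2.1, 0.6, 3.5]
width: 0.045
finger_force: 29.8
```

Call:
{"fn": "move_arm", "kwargs": {"deltas": [0, 0, 0, 0, 0, 0.15, 1, 0, 0, 0, 0, 0, 0.3, 1, 0, 0, 0, 0, 0, 0.4, 1, 0, 0, 0, 0, 0, 0.4, 1, 0, 0, 0, 0, 0, 0.4, 1, 0, 0, 0, 0, 0, 0.4, 1, 0, 0, 0, 0, 0, 0.4, 1, 0, 0, 0, 0, 0, 0.4, 1]}}

```text
time: 24.75
tool_pos: [0.5008, 0.1262, 0.0693]
ee_rot: [3.14, -0.0, 1.552]
wrist_force: [-6.0, -0.5, 15.3]
width: 0.0458
finger_force: 29.9
```

```bash
python3 d.py 0.501 0.1261 0.195
```

```text
t 24.75 pos [0.5008 0.1262 0.0693] rot [ 3.14  -0.     1.552] F [-6.04 -0.55 15.29] w 0.0458 ff 29.9
turn [ 0.002 -0.    -0.   ] cm [ -0.     0.04 -12.57]
```

Call:
{"fn": "move_arm", "kwargs": {"deltas": [0, 0, 0, 0, 0, -0.1, 0, 0, 0, 0, 0, 0, -0.1, -0.4, 0, 0, 0, 0, 0, -0.1, -0.6, 0, 0, 0, 0, 0, -0.1, -0.6, 0, 0, 0, 0, 0, -3, -0.6, 0, 0, 0, 0, 0, -7, -0.6, 0, 0, 0, 0, 0, -11, -0.6, 0, 0, 0, -2, 0, -13.5, -0.6]}}

```text
time: 25.55
tool_pos: [0.501, 0.1073, 0.2044]
ee_rot: [3.138, -0.001, 1.555]
wrist_force: [1.1, 1.2, -1.1]
width: 0.0751
finger_force: 0.0
```

```bash
python3 d.py 0.583 -0.3487 0.195;  python3 - <<'E'
from m import *
s=snap("top");C=cloud(s)
for c,st,p in jars(s): 
    if 0.2<p[0]<0.8 and st[4]<250: print(c,st,p,onplane(s,[c],.13)[0].round(4),C[int(c[1]),int(c[0])].round(4))
m=(C[...,1]<-0.36)&(C[...,1]>-0.6)&(C[...,0]>0.4)&(C[...,0]<0.75)
for z in(.015,.06,.1,.15,.2): 
    q=C[m&(C[...,2]>z)]; 
    if len(q): i=np.argsort(-q[:,1])[:4]; print(z,q[i].round(3).tolist())
E
```

```text
t 25.55 pos [0.501  0.1073 0.2044] rot [ 3.138e+00 -1.000e-03  1.555e+00] F [ 1.08  1.16 -1.06] w 0.0751 ff 0.0
turn [ 0.004 -0.001  0.003] cm [-45.46   8.94   0.92]
[ 10.6 164.4] [  2 153  17  26 226] [0.6185 0.818  0.083 ] [0.6056 0.7824 0.13  ] [0.5813 0.715  0.2213]
[385.7 170.4] [379 164  14  14 156] [ 0.5834 -0.3485  0.083 ] [ 0.5721 -0.3295  0.13  ] [ 0.5851 -0.3468  0.0818]
[166.6 196. ] [160 189  15  15 167] [0.5125 0.3077 0.083 ] [0.5044 0.2958 0.13  ] [0.5046 0.2978 0.1289]
0.015 [[0.475, -0.36, 0.04], [0.575, -0.36, 0.085], [0.595, -0.361, 0.081], [0.569, -0.361, 0.082]]
0.06 [[0.575, -0.36, 0.085], [0.595, -0.361, 0.081], [0.569, -0.361, 0.082], [0.601, -0.361, 0.081]]
0.1 [[0.736, -0.469, 0.101], [0.744, -0.469, 0.324], [0.746, -0.469, 0.325], [0.723, -0.469, 0.323]]
0.15 [[0.744, -0.469, 0.324], [0.746, -0.469, 0.325], [0.723, -0.469, 0.323], [0.749, -0.47, 0.325]]
0.2 [[0.744, -0.469, 0.324], [0.746, -0.469, 0.325], [0.723, -0.469, 0.323], [0.749, -0.47, 0.325]]
```

Call:
{"fn": "move_arm", "kwargs": {"deltas": [0, 0, 0, -3, 0.6, 0, -1, 0, 0, 0, -7.5, 1.5, 0, -1, 0, 0, 0, -12, 2.4, 0, -1, 0, 0, 0, -16.5, 3.3, 0, -1, 0, 0, 0, -21, 4.2, 0, -1, 0, 0, 0, -25.5, 5, 0, -1, 0, 0, 0, -30, 5.9, 0, -1, 0, 0, 0, -34.5, 6.8, 0, -1]}}

```text
time: 26.4
tool_pos: [0.5614, -0.242, 0.2001]
ee_rot: [-3.141, -0.001, 1.551]
wrist_force: [0.3, 0.9, -0.0]
width: 0.0942
finger_force: 0.0
```

Call:
{"fn": "move_arm", "kwargs": {"deltas": [0, 0, 0, -4.5, 0.9, 0, -1, 0, 0, 0, -8.5, 1.7, 1, -1, 0, 0, 0, -10.5, 2.1, 3, -1, 0, 0, 0, -10.8, 2.1, 6, -1, 0, 0, 0, -10.8, 2.1, 8, -1, 0, 0, 0, -10.8, 2.1, 8, -1, 0, 0, 0, -10.8, 2.1, 8, -1]}}

```text
time: 27.1
tool_pos: [0.5801, -0.3483, 0.1205]
ee_rot: [-3.14, -0.001, 1.552]
wrist_force: [0.2, 0.2, 0.3]
width: 0.0943
finger_force: 0.0
```

```bash
python3 d.py 0.5832 -0.3487 0.024
```

```text
t 27.1 pos [ 0.5801 -0.3483  0.1205] rot [-3.140e+00 -1.000e-03  1.552e+00] F [0.18 0.16 0.28] w 0.0943 ff 0.0
turn [-0.001 -0.001 -0.   ] cm [-0.04  0.32  9.65]
```

Call:
{"fn": "move_arm", "kwargs": {"deltas": [0, 0, 0, 0, 0.3, 3, -1, 0, 0, 0, 0, 0.3, 6, -1, 0, 0, 0, 0, 0.3, 8.5, -1, 0, 0, 0, 0, 0.3, 9.6, -1, 0, 0, 0, 0, 0.3, 9.7, -1, 0, 0, 0, 0, 0.3, 9.7, -1, 0, 0, 0, 0, 0.3, 9.7, -1, 0, 0, 0, 0, 0.3, 9.7, 0]}}

```text
time: 27.9
tool_pos: [0.5844, -0.3494, 0.0267]
ee_rot: [3.139, 0.002, 1.552]
wrist_force: [0.6, 0.7, 0.1]
width: 0.0888
finger_force: 0.0
```

Call:
{"fn": "move_arm", "kwargs": {"deltas": [0, 0, 0, 0, 0, 0, 0.5, 0, 0, 0, 0, 0, 0, 1, 0, 0, 0, 0, 0, 0, 1, 0, 0, 0, 0, 0, 0, 1, 0, 0, 0, 0, 0, 0, 1, 0, 0, 0, 0, 0, 0, 1, 0, 0, 0, 0, 0, 0, 1]}}

```text
time: 28.6
tool_pos: [0.5832, -0.3487, 0.0244]
ee_rot: [-3.141, 0.0, 1.552]
wrist_force: [-0.6, 0.7, 0.4]
width: 0.0452
finger_force: 30.0
```

```bash
python3 d.py 0.4995 0.040 0.19
```

```text
t 28.6 pos [ 0.5832 -0.3487  0.0244] rot [-3.141  0.     1.552] F [-0.57  0.75  0.43] w 0.0452 ff 30.0
turn [-0.  0. -0.] cm [ 38.7   -9.11 -16.56]
```

Call:
{"fn": "move_arm", "kwargs": {"deltas": [0, 0, 0, 0, 0, -1, 1, 0, 0, 0, 0, 0, -3.5, 1, 0, 0, 0, 0, 0, -7, 1, 0, 0, 0, 0, 0, -10.5, 1, 0, 0, 0, 0.5, -0.1, -14, 1, 0, 0, 0, 2, -0.5, -16, 1, 0, 0, 0, 5, -1.2, -16.5, 1, 0, 0, 0, 9, -2.1, -16.5, 1]}}

```text
time: 29.4
tool_pos: [0.5646, -0.2591, 0.1919]
ee_rot: [3.138, 0.002, 1.549]
wrist_force: [0.5, 0.2, -0.9]
width: 0.0455
finger_force: 29.9
```

Call:
{"fn": "move_arm", "kwargs": {"deltas": [0, 0, 0, 4.2, -1, 0, 1, 0, 0, 0, 8.4, -2, 0, 1, 0, 0, 0, 12.6, -3, 0, 1, 0, 0, 0, 16.8, -4, 0, 1, 0, 0, 0, 21, -5, 0, 1, 0, 0, 0, 25, -5.9, 0, 1, 0, 0, 0, 28, -6.6, 0, 1, 0, 0, 0, 29.7, -7, 0, 1]}}

```text
time: 30.2
tool_pos: [0.4989, 0.0425, 0.1903]
ee_rot: [3.141, -0.001, 1.554]
wrist_force: [0.2, 0.2, -1.5]
width: 0.0459
finger_force: 29.9
```

Call:
{"fn": "move_arm", "kwargs": {"deltas": [0, 0, 0, 0, 0, 1, 1, 0, 0, 0, 0, 0, 3, 1, 0, 0, 0, 0, 0, 5.5, 1, 0, 0, 0, 0, 0, 7.2, 1, 0, 0, 0, 0, 0, 8, 1, 0, 0, 0, 0, 0, 8, 1, 0, 0, 0, 0, 0, 8, 1]}}

```text
time: 30.9
tool_pos: [0.5003, 0.0394, 0.1101]
ee_rot: [3.14, 0.0, 1.551]
wrist_force: [-0.0, 0.8, -1.0]
width: 0.0456
finger_force: 29.9
```

```bash
python3 d.py 0.4995 0.040 0.0954
```

```text
t 30.9 pos [0.5003 0.0394 0.1101] rot [3.14  0.    1.551] F [-0.    0.81 -0.99] w 0.0456 ff 29.9
turn [ 0.001  0.    -0.001] cm [ 0.05 -0.08  1.47]
```

Call:
{"fn": "move_arm", "kwargs": {"deltas": [0, 0, 0, 0.05, -0.1, 0.6, 1, 0, 0, 0, 0.05, -0.1, 1.0, 1, 0, 0, 0, 0.05, -0.1, 1.3, 1, 0, 0, 0, 0.05, -0.1, 1.5, 1, 0, 0, 0, 0.05, -0.1, 1.7, 1, 0, 0, 0, 0.05, -0.1, 1.9, 1, 0, 0, 0, 0.05, -0.1, 2.1, 1, 0, 0, 0, 0.05, -0.1, 2.3, 1]}}

```text
time: 31.7
tool_pos: [0.4987, 0.0405, 0.0866]
ee_rot: [3.141, 0.0, 1.552]
wrist_force: [-1.7, 0.1, 1.4]
width: 0.0453
finger_force: 30.0
```

Call:
{"fn": "move_arm", "kwargs": {"deltas": [0, 0, 0, 0, 0, 0.2, 1, 0, 0, 0, 0, 0, 0.4, 1, 0, 0, 0, 0, 0, 0.6, 1, 0, 0, 0, 0, 0, 0.8, 1, 0, 0, 0, 0, 0, 1.0, 1, 0, 0, 0, 0, 0, 1.2, 1, 0, 0, 0, 0, 0, 1.4, 1, 0, 0, 0, 0, 0, 1.6, 1]}}

```text
time: 32.5
tool_pos: [0.4989, 0.0405, 0.0707]
ee_rot: [3.141, 0.0, 1.552]
wrist_force: [-1.7, -0.1, 3.2]
width: 0.0457
finger_force: 30.0
```

Call:
{"fn": "move_arm", "kwargs": {"deltas": [0, 0, 0, 0, 0, 0.15, 1, 0, 0, 0, 0, 0, 0.3, 1, 0, 0, 0, 0, 0, 0.4, 1, 0, 0, 0, 0, 0, 0.4, 1, 0, 0, 0, 0, 0, 0.4, 1, 0, 0, 0, 0, 0, 0.4, 1, 0, 0, 0, 0, 0, 0.4, 1, 0, 0, 0, 0, 0, 0.4, 1]}}

```text
time: 33.3
tool_pos: [0.499, 0.0405, 0.0695]
ee_rot: [3.14, 0.0, 1.552]
wrist_force: [-7.4, 0.3, 16.6]
width: 0.0458
finger_force: 30.0
```

```bash
python3 d.py 0.4995 0.040 0.195
```

```text
t 33.3 pos [0.499  0.0405 0.0695] rot [3.14  0.    1.552] F [-7.4   0.34 16.59] w 0.0458 ff 30.0
turn [ 0.001  0.    -0.   ] cm [ -0.05   0.07 -12.55]
```

Call:
{"fn": "move_arm", "kwargs": {"deltas": [0, 0, 0, 0, 0, -0.1, 0, 0, 0, 0, 0, 0, -0.1, -0.4, 0, 0, 0, 0, 0, -0.1, -0.6, 0, 0, 0, 0, 0, -0.1, -0.6, 0, 0, 0, 0, 0, -3, -0.6, 0, 0, 0, 0, 0, -7, -0.6, 0, 0, 0, 0, 0, -11, -0.6, 0, 0, 0, -2, 0, -13, -0.6]}}

```text
time: 34.1
tool_pos: [0.4999, 0.0217, 0.2002]
ee_rot: [3.136, -0.001, 1.555]
wrist_force: [0.0, 0.1, 0.0]
width: 0.0751
finger_force: 0.0
```

Call:
{"fn": "move_arm", "kwargs": {"deltas": [0, 0, 0, -4, -1, 0, -1, 0, 0, 0, -8, -2, 0, -1, 0, 0, 0, -12, -3, 0, -1, 0, 0, 0, -13, -3, 0, -1, 0, 0, 0, -13, -3, 0, -1]}}

```text
time: 34.6
tool_pos: [0.4658, -0.11, 0.196]
ee_rot: [-3.141, -0.0, 1.549]
wrist_force: [0.2, 0.5, 0.2]
width: 0.0938
finger_force: 0.0
```

```bash
python3 - <<'E'
from m import *
s=snap("top");C=cloud(s);g=cv2.cvtColor(s["image"],cv2.COLOR_RGB2HSV)
save(cv2.resize(s["image"][110:290,90:410],None,fx=2.5,fy=2.5),"t3.png")
for c,st,p in jars(s): 
    if 0.2<p[0]<0.8 and st[4]<250: print(c,st,p,onplane(s,[c],.13)[0].round(4),C[int(c[1]),int(c[0])].round(4))
Z=C[...,2];r=(C[...,0]>.35)&(C[...,0]<.65)&(C[...,1]>-.45)&(C[...,1]<-.2)
for c,st in blobs(r&(Z>.035)&(Z<.055),30):
    print("pot top",c.round(1),st,onplane(s,[c],.042)[0].round(4))
for c,st in blobs(r&(g[...,0]>4)&(g[...,0]<20)&(g[...,1]>120)&(g[...,2]>90),10): print("amber",c,st,onplane(s,[c],.013)[0].round(4))
E
python3 d.py 0.475 -0.335 0.12
```

```text
[ 10.7 164.5] [  2 153  17  26 228] [0.6184 0.8179 0.083 ] [0.6052 0.7821 0.13  ] [0.582  0.7169 0.2189]
[166.6 196. ] [160 189  15  15 167] [0.5125 0.3077 0.083 ] [0.5044 0.2958 0.13  ] [0.5043 0.2974 0.1306]
[197.3 196. ] [190 189  15  15 166] [0.5114 0.2165 0.083 ] [0.5035 0.2089 0.13  ] [0.5034 0.2097 0.1305]
[227.5 196.6] [221 190  14  14 159] [0.5087 0.1275 0.083 ] [0.5009 0.1242 0.13  ] [0.5023 0.1255 0.1316]
[258.3 196.8] [252 190  14  14 159] [0.5073 0.0373 0.083 ] [0.4994 0.0382 0.13  ] [0.5019 0.039  0.1284]
t 34.65 pos [ 0.466  -0.1088  0.1961] rot [-3.141e+00 -1.000e-03  1.551e+00] F [ 0.02 -0.08  0.64] w 0.0938 ff 0.0
turn [-0.    -0.001 -0.001] cm [-22.61   1.36   7.58]
```

View pics/t3.png

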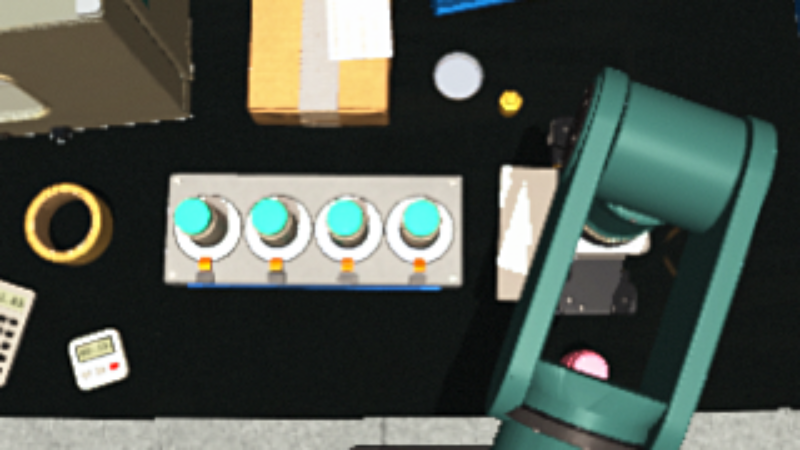

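All four jars are on caught-down platforms, at crop positions (193,217), (270,217), (345,220) and (420,220). The pot is no longer at (720,247) in the crop, so it has been knocked aside. I'll look for it in the scene view.

```bash
python3 - <<'E'
from m import *
s=snap("scene");C=cloud(s);g=cv2.cvtColor(s["image"],cv2.COLOR_RGB2HSV)
m=(g[...,0]>4)&(g[...,0]<20)&(g[...,1]>120)
for c,st in blobs(m&(C[...,0]<.65),10): print("amber",c.round(1),st,C[int(c[1]),int(c[0])].round(3))
save(cv2.resize(s["image"][90:240,220:420],None,fx=4,fy=4,interpolation=cv2.INTER_CUBIC),"s2.png")
E
```

```text
amber [287.7  96.2] [285  95   7   3  12] [ 0.518 -0.09   0.322]
amber [326.3 149.1] [319 145  16   8  77] [ 0.468 -0.319  0.025]
amber [213.7 192. ] [208 186  12  13  61] [0.644 0.109 0.073]
amber [282.5 205. ] [280 203   6   5  21] [0.451 0.047 0.058]
amber [189.7 218.3] [183 207  16  28 149] [0.642 0.23  0.067]
amber [267.4 223.2] [265 221   6   5  23] [0.453 0.13  0.056]
amber [250.8 242.8] [248 240   6   6  26] [0.456 0.216 0.058]
amber [214.8 252.9] [212 252   6   3  11] [0.498 0.317 0.094]
amber [232.7 264.6] [230 262   6   6  28] [0.457 0.303 0.059]
amber [173.9 321.3] [150 291  44  47 548] [0.511 0.484 0.001]
amber [166.5 301.1] [155 295  26  21 109] [0.546 0.46  0.028]
amber [184.2 300.5] [182 298   5   5  12] [0.502 0.444 0.044]
amber [187.1 307.4] [185 305   4   7  14] [0.492 0.447 0.028]
amber [167.4 321.4] [161 320  13   3  22] [ 0.524  0.491 -0.   ]
```

View pics/s2.png

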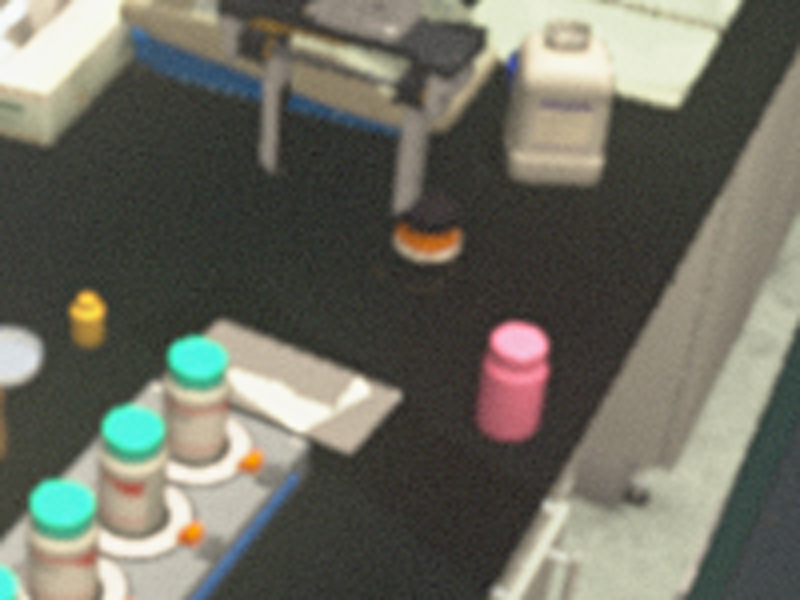

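The scene view shows the pot still at its old place, at crop position (428,235). In the top view it was only hidden behind the arm. I'll measure it from the unobstructed first picture.

```bash
python3 - <<'E'
from m import *
s=snap("top")
im=cv2.cvtColor(cv2.imread("pics/top1.png"),cv2.COLOR_BGR2RGB); v=im[195:222,365:395].astype(int)
for r in v[::1]: print(" ".join("%3d"%x for x in r.sum(1)//3))
for c in [(381.5,207.8),(382,208)]: print(onplane(s,[c],.042)[0].round(4))
o=snap("scene"); print(onplane(o,[(326.3,149.1)],.015).round(4))
E
```

```text
18  21  16  19  19  18  18  21  19  20  19  20  21  20  19  17  23  20  21  20  19  20  19  19  19  19  21  19  17  16
 20  18  18  18  20  19  18  20  17  20  19  19  21  18  18  17  19  19  20  20  18  17  19  17  18  16  18  16  20  19
 20  21  18  18  18  18  20  18  18  19  20  19  18  17  19  19  19  19  14  17  18  21  20  18  16  18  16  20  19  20
 22  19  17  14  22  20  18  20  16  19  20  16  18  16  16  19  19  17  20  19  17  15  18  19  19  18  20  18  15  19
 18  18  19  19  19  17  21  19  15  21  17  24  37  40  31  19  24  21  21  20  15  17  19  20  17  19  22  20  18  19
 19  20  17  18  21  19  15  18  30  68  37  62  56  58  46  31  32  32  30  24  22  19  20  21  18  18  20  19  18  19
 17  19  19  19  21  14  17  39  59  96  57  72  46  48  41  38  40  40  38  38  32  28  18  20  21  18  20  17  19  19
 19  16  19  17  13  15  47  98  76  65  38  33  38  40  40  40  39  39  39  38  38  37  26  22  19  18  18  19  17  21
 20  20  18  18  13  31 101 117  77  38  20  35  40  39  39  42  40  38  38  38  37  40  35  25  20  20  19  19  19  19
 16  18  19  16  15  
[... 1518 characters left out ...]
  18  21  22  21  18
 19  16  20  19  19  16  15  22  57 109 120 150 155 150 138 119 139 148 118  63  18  18  18  18  18  20  17  20  18  19
 21  21  19  20  19  17  18  26  34  44  61 101 105  97  89  70  83  67  31  19  15  20  20  19  20  16  20  21  19  22
 20  15  17  19  22  22  31  40  40  31  21  24  24  22  23  17  20  18  15  11  16  19  21  19  19  21  19  20  15  20
 17  17  18  18  27  39  49  41  33  22  14  14  13  15  15  14  16  16  15  19  19  20  20  18  19  19  18  18  17  20
 22  18  19  17  28  37  37  27  20  18  22  19  17  17  17  19  20  17  21  20  15  19  17  20  21  17  20  20  20  18
[ 0.4755 -0.3419  0.042 ]
[ 0.4748 -0.3435  0.042 ]
[[ 0.4713 -0.3329  0.015 ]]
```

Call:
{"fn": "move_arm", "kwargs": {"deltas": [0, 0, 0, -4, 0.2, 0, -1, 0, 0, 0, -8.5, 0.5, 0, -1, 0, 0, 0, -13, 0.8, 0, -1, 0, 0, 0, -17.5, 1.1, 0, -1, 0, 0, 0, -21.5, 1.4, 0, -1, 0, 0, 0, -23.5, 1.5, 3, -1, 0, 0, 0, -23.5, 1.5, 6, -1, 0, 0, 0, -23.5, 1.5, 7.6, -1]}}

```text
time: 35.6
tool_pos: [0.4761, -0.3428, 0.117]
ee_rot: [-3.138, -0.003, 1.553]
wrist_force: [0.3, -0.4, -0.0]
width: 0.0943
finger_force: 0.0
```

```bash
python3 d.py 0.4765 -0.344 0.006; python3 - <<'E'
from m import *
s=snap("scene");C=cloud(s);g=cv2.cvtColor(s["image"],cv2.COLOR_RGB2HSV)
m=(g[...,0]>4)&(g[...,0]<20)&(g[...,1]>120)
for c,st in blobs(m&(C[...,0]<.65)&(C[...,1]<-.2),6): print("amber",c.round(1),st,C[int(c[1]),int(c[0])].round(3))
E
```

```text
t 35.6 pos [ 0.4761 -0.3428  0.117 ] rot [-3.138e+00 -3.000e-03  1.553e+00] F [ 0.32 -0.42 -0.04] w 0.0943 ff 0.0
turn [-0.003 -0.003  0.001] cm [-0.16  0.08 11.09]
amber [316.6  87.7] [313  87   8   3   9] [ 0.527 -0.322  0.246]
amber [326.8 149.4] [318 146  18   8  81] [ 0.468 -0.319  0.025]
```

Call:
{"fn": "move_arm", "kwargs": {"deltas": [0, 0, 0, -0.1, 0.1, 3, -1, 0, 0, 0, -0.1, 0.1, 6, -1, 0, 0, 0, -0.1, 0.1, 8.5, -1, 0, 0, 0, -0.1, 0.1, 10, -1, 0, 0, 0, -0.1, 0.1, 10.6, -1, 0, 0, 0, -0.1, 0.1, 10.8, -1, 0, 0, 0, -0.1, 0.1, 10.8, -1, 0, 0, 0, -0.1, 0.1, 10.8, -1]}}

```text
time: 36.45
tool_pos: [0.4783, -0.3459, 0.0142]
ee_rot: [3.139, 0.002, 1.552]
wrist_force: [0.5, -0.9, 0.3]
width: 0.094
finger_force: 0.0
```

```bash
python3 d.py 0.4765 -0.344 0.006; python3 - <<'E'
from m import *
s=snap("scene");save(cv2.resize(s["image"][100:190,270:390],None,fx=5,fy=5,interpolation=cv2.INTER_CUBIC),"s3.png")
E
```

```text
t 36.45 pos [ 0.4783 -0.3459  0.0142] rot [3.139e+00 2.000e-03 1.552e+00] F [ 0.52 -0.95  0.25] w 0.094 ff 0.0
turn [ 0.002  0.002 -0.   ] cm [ 0.19 -0.19  0.82]
```

View pics/s3.png

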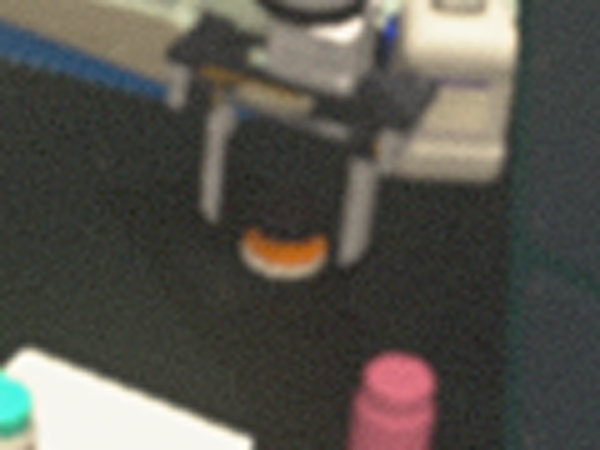

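The crop shows the fingers on either side of the pot, at crop position (285,255). I lower a little more and close.

Call:
{"fn": "move_arm", "kwargs": {"deltas": [0, 0, 0, 0.1, 0, 0.4, -1, 0, 0, 0, 0.1, 0, 0.5, -1, 0, 0, 0, 0.1, 0, 0.5, -0.5, 0, 0, 0, 0.1, 0, 0.5, 0, 0, 0, 0, 0.1, 0, 0.5, 0.6, 0, 0, 0, 0.1, 0, 0.5, 1, 0, 0, 0, 0.1, 0, 0.5, 1, 0, 0, 0, 0.1, 0, 0.5, 1]}}

```text
time: 37.3
tool_pos: [0.4772, -0.3442, 0.0075]
ee_rot: [-3.141, 0.0, 1.552]
wrist_force: [-0.7, -0.8, 0.2]
width: 0.0544
finger_force: 30.0
```

```bash
python3 d.py 0.497 -0.1035 0.12
```

```text
t 37.3 pos [ 0.4772 -0.3442  0.0075] rot [-3.141  0.     1.552] F [-0.69 -0.77  0.16] w 0.0544 ff 30.0
turn [-0.  0. -0.] cm [ 24.1    1.52 -11.25]
```

Call:
{"fn": "move_arm", "kwargs": {"deltas": [0, 0, 0, 0, 0, -1, 1, 0, 0, 0, 0, 0, -3, 1, 0, 0, 0, 0, 0, -6, 1, 0, 0, 0, 1, 0.1, -9, 1, 0, 0, 0, 4, 0.2, -11, 1, 0, 0, 0, 8, 0.5, -11.2, 1, 0, 0, 0, 12, 0.8, -11.2, 1, 0, 0, 0, 16, 1.1, -11.2, 1]}}

```text
time: 38.1
tool_pos: [0.4916, -0.1831, 0.1205]
ee_rot: [3.14, 0.0, 1.551]
wrist_force: [-0.7, -0.4, -0.9]
width: 0.054
finger_force: 30.0
```

Call:
{"fn": "move_arm", "kwargs": {"deltas": [0, 0, 0, 3.5, 0.2, 0, 1, 0, 0, 0, 6.5, 0.3, 0, 1, 0, 0, 0, 8.1, 0.4, 1, 1, 0, 0, 0, 8.1, 0.4, 3, 1, 0, 0, 0, 8.1, 0.4, 6, 1, 0, 0, 0, 8.1, 0.4, 8, 1, 0, 0, 0, 8.1, 0.4, 8.5, 1, 0, 0, 0, 8.1, 0.4, 8.5, 1]}}

```text
time: 38.9
tool_pos: [0.4966, -0.1033, 0.0342]
ee_rot: [-3.14, -0.0, 1.552]
wrist_force: [0.0, -0.3, -0.2]
width: 0.0538
finger_force: 30.0
```

```bash
python3 d.py 0.497 -0.1035 0.0105
```

```text
t 38.9 pos [ 0.4966 -0.1033  0.0342] rot [-3.14  -0.     1.552] F [ 0.01 -0.32 -0.23] w 0.0538 ff 30.0
turn [-0.001 -0.    -0.   ] cm [-0.02  0.05  2.37]
```

Call:
{"fn": "move_arm", "kwargs": {"deltas": [0, 0, 0, 0, 0, 0.8, 1, 0, 0, 0, 0, 0, 1.5, 1, 0, 0, 0, 0, 0, 2, 1, 0, 0, 0, 0, 0, 2.2, 1, 0, 0, 0, 0, 0, 2.3, 1, 0, 0, 0, 0, 0, 2.35, 1, 0, 0, 0, 0, 0, 2.35, 1, 0, 0, 0, 0, 0, 2.35, 1]}}

```text
time: 39.7
tool_pos: [0.4972, -0.1036, 0.0112]
ee_rot: [3.141, 0.0, 1.552]
wrist_force: [-0.7, -0.3, -2.3]
width: 0.0543
finger_force: 30.0
```

```bash
python3 d.py 0.497 -0.1035 0.0105
```

```text
t 39.7 pos [ 0.4972 -0.1036  0.0112] rot [3.141 0.    1.552] F [-0.69 -0.32 -2.27] w 0.0543 ff 30.0
turn [ 0.001  0.    -0.   ] cm [ 0.01 -0.02  0.07]
```

Call:
{"fn": "move_arm", "kwargs": {"deltas": [0, 0, 0, 0, 0, 0, 0, 0, 0, 0, 0, 0, 0, -0.4, 0, 0, 0, 0, 0, 0, -0.8, 0, 0, 0, 0, 0, 0, -0.8, 0, 0, 0, 0, 0, -1, -0.8, 0, 0, 0, 0, 0, -4, -0.8, 0, 0, 0, 0, 0, -8, -0.8, 0, 0, 0, 0, 0, -12, -0.8]}}

```text
time: 40.5
tool_pos: [0.4966, -0.1034, 0.1327]
ee_rot: [-3.141, -0.0, 1.552]
wrist_force: [1.1, -0.8, 0.4]
width: 0.0849
finger_force: 0.0
```

Call:
{"fn": "move_arm", "kwargs": {"deltas": [0, 0, 0, 0, 0, -4, -1, 0, 0, 0, -4, -2, -7, -1, 0, 0, 0, -8, -4, -7, -1, 0, 0, 0, -12, -6, -7, -1, 0, 0, 0, -16, -8, -7, -1, 0, 0, 0, -20, -10, -7, -1, 0, 0, 0, -24, -12, -7, -1, 0, 0, 0, -28, -14, -7, -1]}}

```text
time: 41.3
tool_pos: [0.3506, -0.3823, 0.2022]
ee_rot: [3.14, 0.001, 1.552]
wrist_force: [0.7, 0.3, -0.3]
width: 0.0942
finger_force: 0.0
```

```bash
python3 - <<'E'
from m import *
s=snap("top");C=cloud(s)
save(cv2.resize(s["image"][110:290,90:410],None,fx=2.5,fy=2.5),"t4.png")
for c,st,p in jars(s): 
    if 0.2<p[0]<0.8 and st[4]<250: print(c,onplane(s,[c],.13)[0].round(4),C[int(c[1]),int(c[0])].round(4))
Z=C[...,2];r=(C[...,0]>.35)&(C[...,0]<.65)&(C[...,1]>-.2)&(C[...,1]<-.04)
for c,st in blobs(r&(Z>.038)&(Z<.055),30): print("pot top",c.round(1),st,onplane(s,[c],.045)[0].round(4),np.median(Z[r&(Z>.038)&(Z<.055)]).round(4))
o=robot.get_obs(); print(o["time"],o["width"],o["tool_pos"])
E
```

```text
[ 10.6 164.4] [0.6056 0.7824 0.13  ] [0.5812 0.7149 0.2216]
[166.6 196. ] [0.5044 0.2958 0.13  ] [0.5049 0.2983 0.127 ]
[197.3 196. ] [0.5035 0.2089 0.13  ] [0.5043 0.2106 0.1251]
[227.5 196.6] [0.5009 0.1242 0.13  ] [0.5025 0.1256 0.1303]
[258.3 196.8] [0.4994 0.0382 0.13  ] [0.502 0.039 0.128]
pot top [303.6 201.5] [296 194  16  16 209] [ 0.4977 -0.1008  0.045 ] 0.0448
41.35 0.09383749178449828 [ 0.34701127 -0.38808355  0.20156959]
```

View pics/t4.png

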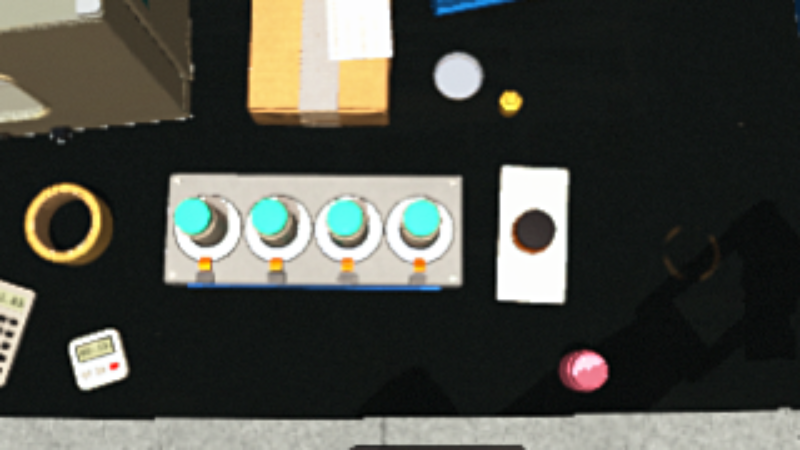

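The crop shows four jars on caught-down platforms, at (193,217) to (420,220), and the pot upright on the tray at (533,231). The dish, weight, tape roll and pink jar have not moved. I let the arm settle and hand in.

Call:
{"fn": "move_arm", "kwargs": {"deltas": [0, 0, 0, 0, 0, 0, -1, 0, 0, 0, 0, 0, 0, -1, 0, 0, 0, 0, 0, 0, -1, 0, 0, 0, 0, 0, 0, -1, 0, 0, 0, 0, 0, 0, -1, 0, 0, 0, 0, 0, 0, -1, 0, 0, 0, 0, 0, 0, -1, 0, 0, 0, 0, 0, 0, -1]}}

```text
time: 42.15
tool_pos: [0.3518, -0.3806, 0.201]
ee_rot: [3.142, 0.0, 1.552]
wrist_force: [-0.1, -0.8, -1.3]
width: 0.0938
finger_force: 0.0
```

```bash
python3 - <<'E'
from m import *
s=snap("top");Z=cloud(s)[...,2]
print(Z[201,303], [j[0] for j in jars(s)])
print(robot.close_job())
E
```

```text
0.0441421157440145 [array([ 10.8, 164.6]), array([166.6, 196. ]), array([197.3, 196.1]), array([227.5, 196.6]), array([258.3, 196.8]), array([466.3, 275. ]), array([489.8, 320.6]), array([410.3, 352.4]), array([301.9, 356.8])]
the job is handed in; nothing more can be done
None
```

The job is handed in at about 42 s: all four mint-capped jars stand on platforms caught down, the one amber pot present is upright on the white tray, the bystanders and pink jar are where they were, and the gripper is open and clear.

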